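# Count the sample and release its label

## Robot

A 6-joint arm with a two-finger parallel gripper is mounted at the origin on the work surface. World frame = base frame: x ahead of the robot, y to its left, z up, the work surface at z = 0. Lengths are in mm, angles in rad, forces in N, time in s.
With the tool pointing down it reaches from about 350 to 775 mm from the base axis. Payload 7.3 kg.
Tool frame: the origin (TCP) lies midway between the tips of the shut fingers; the grasp point (between the pads) lies 19 mm behind it; z points along the fingers, y is the line along which they close (so a half turn about z gives the same grasp; the last joint's range is limited). The gripper opens to 92 mm and grips with 3 to 60 N. Pads are 19 mm wide; open, the fingers measure 130 mm over their backs; the gripper's body (75 mm by 190 mm) begins 47 mm behind the grasp point.
Start: joints at [-1.488, 0.342, 1.524, -0, 1.275, -0.146], TCP at [119.096, -511.333, 226.741] pointing down, gripper open.
Joint ranges: [-2.53, 2.53], [-0.77, 2.02], [0.04, 2.7], [-1, 4.14], [0.28, 2.66], [-3.11, 3.11]. Speed limits (rad/s): [2.57, 2.57, 3.14, 3.14, 3.14, 3.14].

## Interface

Orientations are given as [roll, pitch, yaw] about the fixed x, y, z axes, in that order (R = Rz(yaw) Ry(pitch) Rx(roll)).
In Python, from plant import bot gives the robot as it stands. The module is installed in compiled form; this text tells all that it offers.
- The arm moves only by the shell command python3 -m crank 'ROWS' [OPENING]. ROWS is JSON, a list of rows, each a list of 6 numbers: the shift along the tool's x, y, z in m, then the turn, a rotation vector about the tool's x, y, z in rad. In form: [[dx, dy, dz, wx, wy, wz], ...]. A call has 1 to 5 rows; each row shifts and turns the commanded pose from where the row before left it, along the tool's axes as they then stand; what a row does not reach is not made up. A row lasts 1/8 s, in which the tool goes at most 62.5 mm and 10.7 degrees, less where a joint would pass 70% of its speed; a pose out of reach is approached as far as the arm can. A call is refused whole if a number of a shift passes 0.0625 or a number of a turn 0.188, either way. A call with a gripper value outside its range is refused whole. OPENING is the opening in per cent of the stroke, from 0 (shut) to 100 (fully open), set as the call begins (- or left out, the last holds). The fingers move at their own pace and stop on an object; the grip force is fixed at half the most. Time passes only in rows, so rows that do not move let the fingers close. It gives the time, the measured TCP pose, the force, the opening and the grip force at its end, in the units of the state.
- bot.get_obs(): the state, without advancing time (a new reading comes with each control period).
- bot.capture(name): name is "scene" or "side" or "wrist"; returns a dict with "color" (400x640x3 uint8, blue, green, red), "fov_y" (degrees; the focal length in pixels is half the picture's height over the tangent of half this angle, whatever the lens; pixels are square), "cx", "cy" (the principal point, pixels), "extrinsics" (4x4, takes a point from world to camera coordinates); the wrist camera has in their place "tool_from_camera" (4x4, takes a point from camera to tool coordinates, whose origin is the TCP and whose axes are the flange's). Camera axes: x right, y up, looking along -z (the intrinsics and any distortion apply to the point x, -y, -z); pixel columns grow to the right and rows downward; lengths in mm; the calibration is good to about 2 mm. A picture is of the moment at which its call begins: read the wrist's pose just before it. There is no depth.
- bot.close_job(): hands the job in; it is judged then, once.
The state is a dict: "time": time; "joint_positions": joint angles; "dq": joint speeds; "tau": joint torques, N m; "tool_pos": TCP position; "tcp_rot": TCP orientation; "contact_force": force on the tool from outside, world axes, zero at the start; "moment": the same for the moment, N m; "grip_width": finger opening in mm; "finger_force": force on a finger pad.
Only numpy, scipy, OpenCV 4.12 (cv2) and the standard library are available. Lean on these libraries where they do the work, as an engineer would, in place of code of your own. Each camera call takes 0.05 s, during which the arm holds its last target. There are 200 camera calls.

## Task

The five steel sleeves on the bench scale's pan are a counting sample: press the scale's count key (second from the left in its row of five, as seen from the robot), then its enter key (the wide one at the right-hand end), then the larger of the two round buttons on top of the label printer to release the label. Press each with the fingertips, lightly but all the way down, and let it come back up before you press the next. While it weighs, do not touch the pan or the sleeves; press no other key or button, and leave everything else where it stands.

Things in the scene. Friction and masses are not known exactly. Their poses are not given: they have to be found in the camera images.
- scale: Bench counting scale, 330 mm deep (x), 310 wide (y), fixed. Origin: centre of its footprint, z up; front -x faces the robot. Front panel slopes up away from the robot at 12 degrees, front edge 50 mm high; 31 mm up the slope is a row of five dark keys 7 mm proud, 20 mm deep. Over 20 N on scale or keys is too hard.
- pan: The scale's steel weighing pan, 215 mm (x) by 300 mm (y), top face 105 mm above the table, front edge 85 mm behind the centre line of the keys. Origin: below its centre, 95 mm above the table; axes as the scale's. Carries the five sleeves.
- count_key_top (a point): Count key, second from the left in the scale's row of five, cap 26 x 20 mm, 60 mm left of the scale's middle: the centre of its cap's top face when up; z points out of the cap (square to the panel), x away from the person at the machine, y to that person's left.
- enter_key_top (a point): Enter key, the wide one at the right-hand end of the scale's row, cap 46 x 20 mm, 87 mm right of the scale's middle: the centre of its cap's top face when up; z points out of the cap (square to the panel), x away from the person at the machine, y to that person's left.
- count_key (a joint): The count key's travel: sinks 4 mm square to its face against a spring (1.5 N to start, 4.5 N fully down) and springs back; registers after 0.1 s at more than 2.5 mm down, counts as up again below 1 mm. Joint value: 0 up, 0.004 m fully down.
- enter_key (a joint): The enter key's travel: sinks 4 mm square to its face against a spring (1.5 N to start, 4.5 N fully down) and springs back; registers after 0.1 s at more than 2.5 mm down, counts as up again below 1 mm. Joint value: 0 up, 0.004 m fully down.
- power_key (a joint): Travel of the round power key, 20 mm across, left end of the row, 105 mm left of the scale's middle; same spring. Not to be pressed. Joint value: 0 up, 0.004 m fully down.
- units_key (a joint): Travel of the units key, middle of the row, 26 x 20 mm, 15 mm left of the scale's middle; same spring. Not to be pressed. Joint value: 0 up, 0.004 m fully down.
- tare_key (a joint): Travel of the tare key, fourth from the left, 26 x 20 mm, 30 mm right of the scale's middle; same spring. Not to be pressed. Joint value: 0 up, 0.004 m fully down.
- printer: Label printer, 240 mm deep (x), 190 wide (y), 155 high, left or right of the scale, fixed. Origin: centre of its footprint, z up; front -x, with the label slot, faces the robot. Two round dark buttons 7 mm proud on its flat top, 83 mm in front of its middle; a paper roll on the lid behind them. Over 20 N on printer or buttons is too hard.
- label_button_top (a point): Label button, the larger of the printer's two round buttons, 30 mm across, 42 mm right of the printer's middle: the centre of its cap's top face when up; z points out of the cap (square to the panel), x away from the person at the machine, y to that person's left.
- label_button (a joint): The label button's travel: sinks 4 mm square to its face against a spring (1.5 N to start, 4.5 N fully down) and springs back; registers after 0.1 s at more than 2.5 mm down, counts as up again below 1 mm. Joint value: 0 up, 0.004 m fully down.
- pause_button (a joint): Travel of the small pause button, 16 mm across, 25 mm left of the printer's middle; same spring. Not to be pressed. Joint value: 0 up, 0.004 m fully down.
- sleeve0: One of the five steel sleeves of the sample standing on the pan, 38 mm outside, 22 mm bore, 25 mm high, origin at the centre of its underside. Must stay as it is.
- sleeve1: One of the five steel sleeves of the sample standing on the pan, 38 mm outside, 22 mm bore, 25 mm high, origin at the centre of its underside. Must stay as it is.
- sleeve2: One of the five steel sleeves of the sample standing on the pan, 38 mm outside, 22 mm bore, 25 mm high, origin at the centre of its underside. Must stay as it is.
- sleeve3: One of the five steel sleeves of the sample standing on the pan, 38 mm outside, 22 mm bore, 25 mm high, origin at the centre of its underside. Must stay as it is.
- sleeve4: One of the five steel sleeves of the sample standing on the pan, 38 mm outside, 22 mm bore, 25 mm high, origin at the centre of its underside. Must stay as it is.
- label_roll: Spare roll of labels on the printer's lid, 76 mm across, 45 mm high, 102 to 118 mm behind the buttons (centre); origin under its centre. Bystander.
- oil_bottle: White bottle, 56 mm across, 140 mm high, origin under its centre. Bystander.
- screwdriver: Screwdriver lying on the table to the right of the machines, 190 mm long, origin under its middle. Bystander.
There are look-alikes about, which are no part of the job. Leave any blue look-alike of the sleeve1 alone. Leave any red look-alike of the sleeve3 alone.

How it is judged (in metres and radians):
On the way, in this order (a step that is already met when the one before it is completed fails the run):
1. the count key is pressed down by the fingers (value of joint count_key above 0.0025 m and contact force between the fingers and count_key above 0.5 N and value of joint each of enter_key, label_button below 0.001 m), for 0.1 s.
2. then, with the count key up again, the enter key is pressed down by the fingers (value of joint enter_key above 0.0025 m and contact force between the fingers and enter_key above 0.5 N and value of joint each of count_key, label_button below 0.001 m), for 0.1 s.
3. then, with both keys up again, the printer's large button is pressed down by the fingers (value of joint label_button above 0.0025 m and contact force between the fingers and label_button above 0.5 N and value of joint each of count_key, enter_key below 0.001 m), for 0.1 s.
At the end, for the whole second after the job is handed in: All keys and buttons are up again (less than 1 mm down), the sleeves lie within 5 mm of where they were on the pan, the roll, bottle and screwdriver within 15 mm, and all are at rest (value of joint each of count_key, enter_key, label_button, power_key, units_key, tare_key, pause_button below 0.001 m and distance of each of sleeve0, sleeve1, sleeve2, sleeve3, sleeve4 from where it was at the start of the episode below 0.005 m and distance of each of label_roll, oil_bottle, screwdriver from where it was at the start of the episode below 0.015 m and linear speed of each of sleeve0, sleeve1, sleeve2, sleeve3, sleeve4, label_roll, oil_bottle, screwdriver below 0.02 m/s); the robot touches nothing.
It fails at once if the scale or its keys are pushed with more than 20 N, or the printer or its buttons (contact force between any of the fingers, the arm and scale above 20 N or contact force between any of the fingers, the arm and printer above 20 N).
It fails at once if the robot touches the pan or a sleeve (contact force between any of the fingers, the arm and pan above 0.3 N or contact force between any of the fingers, the arm and sleeve0 above 0.3 N or contact force between any of the fingers, the arm and sleeve1 above 0.3 N or contact force between any of the fingers, the arm and sleeve2 above 0.3 N or contact force between any of the fingers, the arm and sleeve3 above 0.3 N or contact force between any of the fingers, the arm and sleeve4 above 0.3 N).
It fails at once if another key or button is pressed (more than 2 mm down) (value of joint any of power_key, units_key, tare_key, pause_button above 0.002 m).
It fails at once if a sleeve is moved (over 5 mm) or another loose thing is moved or lifted (over 15 mm) (distance of any of sleeve0, sleeve1, sleeve2, sleeve3, sleeve4 from where it was at the start of the episode above 0.005 m or distance of any of label_roll, oil_bottle, screwdriver from where it was at the start of the episode above 0.015 m).
It also fails if it takes over 58 s, if anything falls off the work surface, if the arm or the gripper's body presses on something with over 40 N, if the wrist force passes 120 N, or if a joint passes its speed limit or range.

## Working session

There is one attempt and no reset: what is moved stays moved. The work goes in short steps, Python scripts to look and compute and a shell command to move; the robot and the scene stay as the last step left them, time stands still between calls to the robot, and variables do not carry over. Pictures are saved under pics/ and viewed, at most 10 in all, crops included, and the job is handed in when it is done.

```bash
mkdir -p pics
cat > h.py <<'E'
import numpy as np,cv2
from plant import bot
from scipy.spatial.transform import Rotation as R
def cam(n):
    o=bot.get_obs(); c=bot.capture(n); im=c['color']
    f=im.shape[0]/2/np.tan(np.radians(c['fov_y'])/2)
    if n=='wrist':
        T=np.eye(4);T[:3,:3]=R.from_euler('xyz',o['tcp_rot']).as_matrix();T[:3,3]=o['tool_pos']
        W=T@np.array(c['tool_from_camera'])
    else: W=np.linalg.inv(np.array(c['extrinsics']))
    return im,dict(f=f,cx=c['cx'],cy=c['cy'],W=W,extra={k:v for k,v in c.items() if k not in('color','extrinsics','tool_from_camera')})
def ray(k,u,v):
    d=k['W'][:3,:3]@np.array([(u-k['cx'])/k['f'],-(v-k['cy'])/k['f'],-1]);return k['W'][:3,3],d/np.linalg.norm(d)
def onz(k,u,v,z):
    p,d=ray(k,u,v);return p+d*(z-p[2])/d[2]
def proj(k,P):
    q=np.linalg.inv(k['W'])@np.append(P,1);return k['cx']-k['f']*q[0]/q[2],k['cy']+k['f']*q[1]/q[2]
E
python3 - <<'E'
from h import *
import pickle
for n in('scene','side','wrist'):
    im,k=cam(n);cv2.imwrite(f'pics/{n}0.png',im);pickle.dump(k,open(n+'.pkl','wb'));print(n,k['extra'],k['f'],k['W'].round(2).tolist())
print(bot.get_obs())
E
```

```text
scene {'fov_y': 45.825453864382425, 'cx': 314.40736580815997, 'cy': 208.74807573064015} 473.17306832403375 [[-0.39, -0.78, 0.49, 1423.25], [0.92, -0.32, 0.22, 341.4], [-0.01, 0.54, 0.84, 1505.16], [0.0, 0.0, 0.0, 1.0]]
side {'fov_y': 55.31330561242102, 'cx': 321.52862371854627, 'cy': 200.62398972675862} 381.6451320301783 [[0.86, 0.28, -0.42, 158.98], [-0.5, 0.51, -0.7, -763.49], [0.02, 0.81, 0.58, 761.75], [0.0, 0.0, 0.0, 1.0]]
wrist {'fov_y': 70.11281121648655, 'cx': 316.0823910510814, 'cy': 198.93129582595097} 285.0319649832565 [[0.23, 0.94, 0.27, 192.89], [-0.97, 0.22, 0.06, -494.11], [-0.0, -0.28, 0.96, 384.12], [0.0, 0.0, 0.0, 1.0]]
{'time': 0.15, 'joint_positions': array([-1.48801473e+00,  3.42531029e-01,  1.52477539e+00, -1.63120088e-05,
        1.27542439e+00, -1.45997344e-01]), 'dq': array([ 0.00203845, -0.00237395, -0.00165041,  0.00039078, -0.00079941,
       -0.00203713]), 'tau': array([ 1.12174093e-03, -4.31468332e+01, -2.44353622e+01,  7.17743486e-02,
        5.37608285e-02, -8.77731850e-05]), 'tool_pos': array([ 119.05669756, -511.01037898,  226.22880029]), 'tcp_rot': array([-3.14046433e+00, -1.50144109e-04,  2.28783618e-01]), 'contact_force': array([-0.26088814, -0.02476571, -0.36938087]), 'moment': array([-0.02118088,  0.01839102, -0.041039  ]), 'finger_force': 0.0, 'grip_width': 91.53360563132017}
```

View pics/scene0.png

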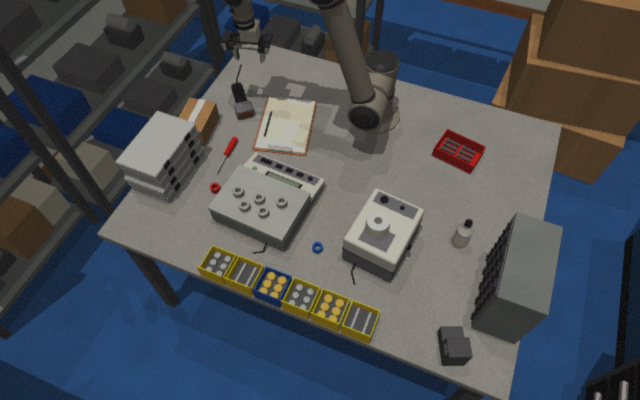

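View pics/side0.png

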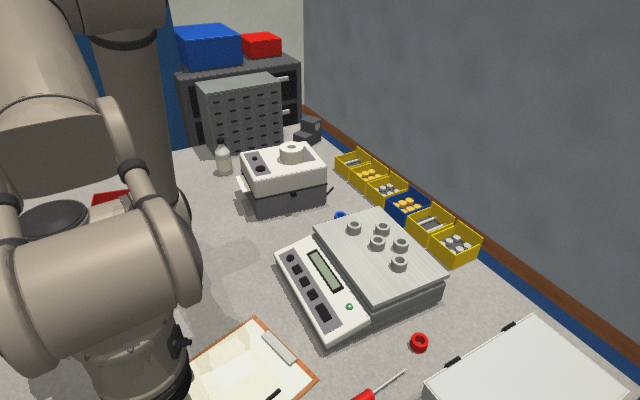

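The scene view shows the scale at about (265,195) and the printer at (383,232). In the side view the five dark keys run from power (291,258) to enter (323,312), and the printer buttons are at (253,156) and (260,168). The red ring (215,187) and blue ring (318,247) in the scene view are look-alikes.

Candidates in the side view:
- **Count:** keys at (291,258), (298,269), (304,281), (312,293) and (323,312). I choose (298,269).
- **Enter:** (323,312).
- **Label:** (253,156) or (260,168). I choose (260,168), the one on the scale's side.

I'll check these in one crop.

Run:
```python
from h import *
import pickle
out=[]
s=cv2.imread('pics/scene0.png');d=cv2.imread('pics/side0.png')
def det(im,x0,y0,x1,y1,thr,tag):
    g=cv2.cvtColor(im,cv2.COLOR_BGR2GRAY)[y0:y1,x0:x1]
    g=cv2.resize(g,None,fx=4,fy=4,interpolation=cv2.INTER_CUBIC)
    m=(g<thr).astype(np.uint8)
    n,_,st,ce=cv2.connectedComponentsWithStats(m)
    for i in range(1,n):
        if 60<st[i,4]<6000: print(tag,(ce[i]+.5)/4-.5+[x0,y0],st[i,4]/16,st[i,2:4]/4)
    c=cv2.resize(im[y0:y1,x0:x1],None,fx=4,fy=4,interpolation=cv2.INTER_CUBIC)
    return c
a=det(s,245,145,330,205,75,'sc-scale');b=det(s,370,185,420,220,75,'sc-prt')
c=det(d,270,240,350,335,75,'sd-scale');e=det(d,240,140,290,185,75,'sd-prt')
H=570;W=680;o=np.zeros((H,W,3),np.uint8)
for im,x,y in((a,0,0),(b,0,245),(e,0,390),(c,345,0)):
    o[y:y+im.shape[0],x:x+im.shape[1]]=im[:H-y,:W-x]
cv2.imwrite('pics/crop1.png',o)
```

```text
sc-scale [265.75963656 160.85269824] 56.75 [12.5   7.75]
sc-scale [278.64050752 165.94924812] 33.25 [8.25 5.75]
sc-scale [288.88787744 170.01665187] 35.1875 [8.5 6. ]
sc-scale [267.08333333 172.86458333] 6.0 [3.5  3.25]
sc-scale [299.3816726  174.13879004] 35.125 [8.25 6.  ]
sc-scale [309.84691781 178.22363014] 22.8125 [5.25 5.  ]
sc-scale [314.44057165 196.96229953] 120.8125 [19.75 20.75]
sc-scale [299.4809322  185.83474576] 7.375 [3.5  3.25]
sc-scale [257.73132184 196.5158046 ] 5.4375 [4.   2.25]
sc-scale [280.26080247 199.90277778] 5.0625 [3.25 2.5 ]
sc-scale [261.72891566 201.6746988 ] 10.375 [6.  4.5]
sc-prt [383.93756545 199.09594241] 59.6875 [9.   8.25]
sc-prt [401.86325503 207.33473154] 18.625 [4.75 5.  ]
sd-scale [325.87269585 273.21988898] 149.1875 [36.5 44. ]
sd-scale [289.70025326 257.67673661] 43.1875 [7.5 7.5]
sd-scale [278.46338384 266.81944444] 6.1875 [3.5  6.25]
sd-scale [296.58220524 269.07762009] 71.5625 [10.75 10.5 ]
sd-scale [345.17922794 275.43841912] 17.0 [ 9.75 14.5 ]
sd-scale [283.47033898 275.86228814] 7.375 [4.  6.5]
sd-scale [303.99623016 281.2327381 ] 78.75 [11.25 11.  ]
sd-scale [302.01684826 308.760795  ] 77.4375 [31.5 55. ]
sd-scale [312.00300992 294.24256374] 88.25 [11.75 12.5 ]
sd-scale [322.98900146 312.29294451] 171.1875 [16.75 19.5 ]
sd-prt [254.62258929 144.07857143] 175.0 [27.75 10.5 ]
sd-prt [274.62527933 141.92583799] 55.9375 [14.   5.5]
sd-prt [240.46590909 144.55176768] 6.1875 [3.25 4.75]
sd-prt [240.65178571 150.0952381 ] 5.25 [3.5 3. ]
sd-prt [254.21304348 158.17391304] 14.375 [5.   3.75]
sd-prt [259.94993703 168.32588161] 49.625 [9.75 6.5 ]
sd-prt [244.42057292 176.79296875] 12.0 [ 7.25 13.25]
```

View pics/crop1.png

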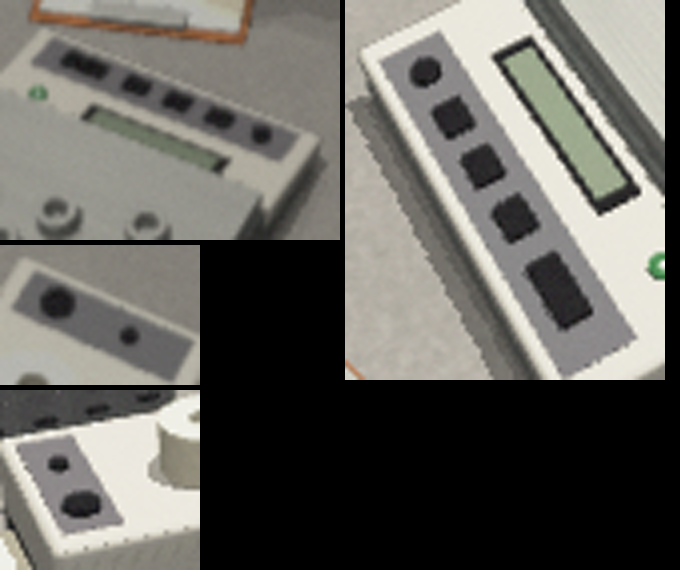

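The crop shows one row of five keys, round power at one end and wide enter at the other. The larger printer button is on the scale's side, so the choice holds. Next I triangulate.

```bash
cat > tri.py <<'E'
from h import *
import pickle
ks=pickle.load(open('scene.pkl','rb'));kd=pickle.load(open('side.pkl','rb'))
def tri(a,b):
    p,d=ray(ks,*a);q,e=ray(kd,*b)
    t=np.linalg.lstsq(np.c_[d,-e],q-p,rcond=None)[0]
    A=p+d*t[0];B=q+e*t[1];return (A+B)/2,np.linalg.norm(A-B)
E
python3 - <<'E'
from tri import *
K=dict(power=((309.85,178.22),(289.7,257.68)),count=((299.38,174.14),(296.58,269.08)),units=((288.89,170.02),(304,281.23)),tare=((278.64,165.95),(312,294.24)),enter=((265.76,160.85),(322.99,312.29)),label=((383.94,199.1),(259.95,168.33)),pause=((401.86,207.33),(254.21,158.17)))
for n,(a,b) in K.items():
    z=162 if n in('label','pause') else 63.2
    P,g=tri(a,b);print(n,P.round(1),round(g,1),onz(ks,*a,z).round(1),onz(kd,*b,z).round(1))
E
```

```text
power [ 458.6 -102.    58.2] 1.6 [ 461.2 -100.    63.2] [ 456.9 -107.4   63.2]
count [ 455.9 -146.6   57.6] 1.6 [ 458.9 -144.3   63.2] [ 454.  -152.2   63.2]
units [ 453.2 -191.8   57.6] 1.5 [ 456.3 -189.3   63.2] [ 451.3 -197.    63.2]
tare [ 450.5 -236.6   57.4] 1.8 [ 453.7 -233.8   63.2] [ 448.7 -241.7   63.2]
enter [ 447.  -293.8   57.1] 2.0 [ 450.3 -290.5   63.2] [ 445.1 -298.7   63.2]
label [508.8 197.4 157.6] 1.3 [511.1 198.2 162. ] [506.5 189.5 162. ]
pause [517.2 263.9 157.8] 0.8 [519.6 264.4 162. ] [514.9 256.2 162. ]
```

Spacings match the description: count–enter measures 147.5 mm against 147 given, label–pause 67 against 67. Heights come out within 6 mm (blob bias). Both machines are yawed slightly, the scale about −0.06 and the printer about −0.125. Now I move towards the count key with the fingers shut.

```bash
python3 -m crank '[[0.0395,-0.0282,0.0,0,0,0],[0.0395,-0.0282,0.0,0,0,0],[0.0395,-0.0282,0.0,0,0,0],[0.0395,-0.0282,0.0,0,0,0],[0.0395,-0.0282,0.0,0,0,0]]' 0 && python3 -m crank '[[0.0395,-0.0282,0.0,0,0,0],[0.0395,-0.0282,0.0,0,0,0],[0.0395,-0.0282,0.0,0,0,0],[0.0395,-0.0282,0.0,0,0,0],[0.0395,-0.0282,0.0,0,0,0]]' 0 && python3 -m crank '[[0,0,0,0,0,0.145],[0,0,0,0,0,0.145],[0,0,0.02,0,0.105,0],[0,0,0.02,0,0.105,0],[0,0,0,0,0,0]]'
```

```text
time: 0.78
tool_pos: [280.2, -327.9, 226.6]
tcp_rot: [-3.142, -0.0, 0.228]
contact_force: [-0.7, -1.4, 0.1]
grip_width: 46.2
finger_force: 0.0
time: 1.4
tool_pos: [440.6, -145.7, 226.6]
tcp_rot: [3.141, 0.0, 0.229]
contact_force: [0.3, 0.2, 0.5]
grip_width: 0.8
finger_force: 0.0
time: 2.02
tool_pos: [439.7, -146.3, 185.5]
tcp_rot: [-3.139, -0.206, -0.063]
contact_force: [0.1, -1.2, 0.7]
grip_width: 0.7
finger_force: 0.0
```

Run:
```python
from h import *
import pickle
im,k=cam('wrist');pickle.dump(k,open('w1.pkl','wb'));cv2.imwrite('pics/w1.png',im)
o=bot.get_obs();print(o['tool_pos'],'tip px',proj(k,o['tool_pos']))
for n,p in dict(power=(458.6,-103,63),count=(456.5,-147.5,63),units=(454,-192.5,63)).items(): print(n,proj(k,p))
```

```text
[ 441.2867722  -147.20457192  186.86393149] tip px (np.float64(317.42837650762965), np.float64(244.78248507591903))
power (np.float64(273.13614467881814), np.float64(202.50793938302883))
count (np.float64(316.3989364914656), np.float64(201.89821828354542))
units (np.float64(360.1972341090682), np.float64(201.6450592529982))
```

View pics/w1.png

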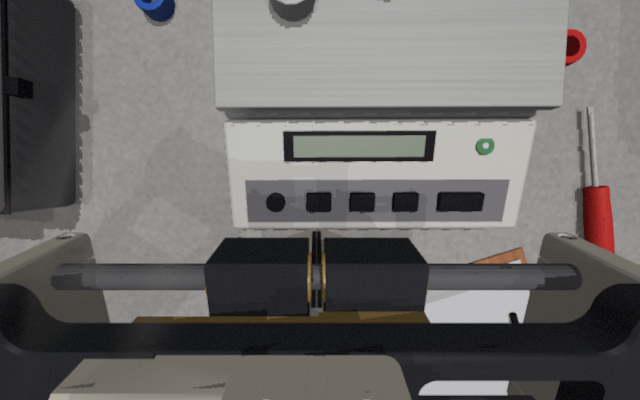

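The wrist view shows the row of keys at y≈202 (count at about (318,202), enter at about (461,202)), within 2 px of prediction. To be sure of the fingertip shape I'll look at the open-gripper wrist picture, and refine all the keys from this view.

Run:
```python
from h import *
import pickle
k=pickle.load(open('w1.pkl','rb'));im=cv2.imread('pics/w1.png')
g=cv2.cvtColor(im,cv2.COLOR_BGR2GRAY)[185:218,250:505]
n,_,st,ce=cv2.connectedComponentsWithStats((g<62).astype(np.uint8))
for i in range(1,n):
    if st[i,4]>80:
        c=ce[i]+[250,185];print(c.round(1),st[i],onz(k,*c,63.3).round(1))
o=bot.get_obs();T=np.eye(4);T[:3,:3]=R.from_euler('xyz',o['tcp_rot']).as_matrix();T[:3,3]=o['tool_pos']
for x in(-9.5,9.5):
  for y in(-19,19):
    for z in(0,-60): print((x,y,z),np.round(proj(k,(T@[x,y,z,1])[:3])))
```

```text
[318.2 201.8] [ 56   7  25  21 487] [ 456.6 -149.3   63.3]
[361.5 201.6] [ 99   7  26  21 490] [ 453.9 -193.8   63.3]
[404.8 201.6] [142   7  27  21 501] [ 451.3 -238.2   63.3]
[459.4 201.1] [186   7  48  20 880] [ 448.3 -294.2   63.3]
[275.2 202.1] [ 16   8  19  19 288] [ 458.9 -105.2   63.3]
(-9.5, -19, 0) [286. 259.]
(-9.5, -19, -60) [271. 330.]
(-9.5, 19, 0) [349. 259.]
(-9.5, 19, -60) [365. 330.]
(9.5, -19, 0) [285. 230.]
(9.5, -19, -60) [269. 289.]
(9.5, 19, 0) [350. 230.]
(9.5, 19, -60) [367. 289.]
```

View pics/wrist0.png

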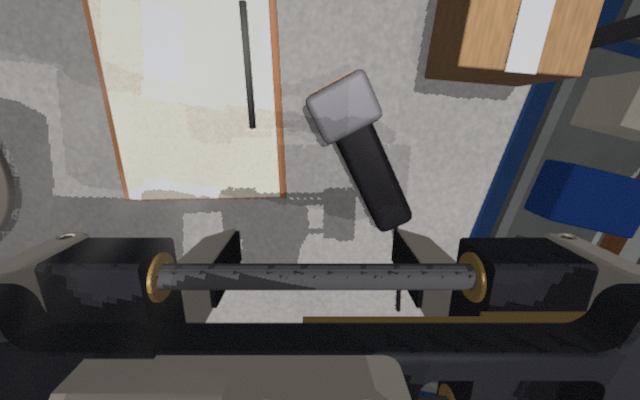

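Each fingertip is a thin plate (inner edges at (240,230) and (395,230) when open), so the shut tip is small against the cap. Count is at about (456.5,−148.5,63.3), so I approach to about 10 mm above it.

```bash
python3 -m crank '[[-0.005,0,0.035,0,0,0],[-0.005,0,0.035,0,0,0],[0,0,0.028,0,0,0],[0,0,0.012,0,0,0],[0,0,0,0,0,0]]'
cat > rel.py <<'E'
from h import *
import sys
P=np.array(eval(sys.argv[1]));a=[];b=[]
o=bot.get_obs();M=R.from_euler('xyz',o['tcp_rot']).as_matrix()
print('pos',o['tool_pos'].round(1),'rot',o['tcp_rot'].round(3),'to target in tool axes',(M.T@(P-o['tool_pos'])).round(1),'F',o['contact_force'].round(1))
E
python3 rel.py '[456.5,-148.5,63.3]'
python3 - <<'E'
from h import *
im,k=cam('side');cv2.imwrite('pics/s1.png',cv2.resize(im[200:340,240:400],None,fx=4,fy=4))
E
```

```text
time: 2.7
tool_pos: [455.8, -148.2, 77.2]
tcp_rot: [-3.141, -0.209, -0.061]
contact_force: [-0.2, 0.6, 0.1]
grip_width: 0.4
finger_force: 0.0
pos [ 455.8 -148.2   77.2] rot [-3.141 -0.209 -0.061] to target in tool axes [-2.2  0.3 13.8] F [-0.2  0.6  0.1]
```

View pics/s1.png

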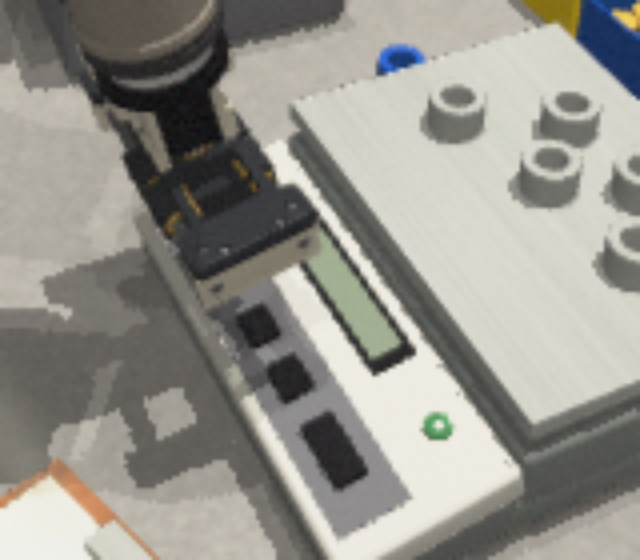

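The side crop shows the gripper over the count key, with units, tare and enter visible below it and the pan well clear. I close in and step down.

```bash
python3 -m crank '[[-0.002,0,0.005,0,0,0],[0,0,0.005,0,0,0],[0,0,0,0,0,0]]'|sed -n '1,4p' && python3 -m crank '[[0,0,0.002,0,0,0],[0,0,0,0,0,0]]'|sed -n '1,4p' && python3 -m crank '[[0,0,0.002,0,0,0],[0,0,0,0,0,0]]'|sed -n '1,4p'
```

```text
time: 3.12
tool_pos: [455.1, -148.1, 66.9]
tcp_rot: [3.142, -0.21, -0.061]
contact_force: [-0.3, 1.2, 0.0]
time: 3.38
tool_pos: [455.6, -148.1, 65.0]
tcp_rot: [3.142, -0.21, -0.061]
contact_force: [-0.7, 0.6, 0.6]
time: 3.62
tool_pos: [456.2, -148.2, 63.1]
tcp_rot: [3.141, -0.21, -0.061]
contact_force: [0.3, 1.0, 2.2]
```

```bash
python3 -m crank '[[0,0,0.0015,0,0,0],[0,0,0,0,0,0]]'|sed -n '1,4p' && python3 -m crank '[[0,0,0.001,0,0,0],[0,0,0,0,0,0]]'|sed -n '1,4p'; python3 -m crank '[[0,0,0.001,0,0,0],[0,0,0,0,0,0]]'|sed -n '1,4p'
```

```text
time: 3.88
tool_pos: [456.5, -148.2, 61.7]
tcp_rot: [3.141, -0.21, -0.061]
contact_force: [-0.9, 0.3, 2.4]
time: 4.12
tool_pos: [456.6, -148.2, 60.7]
tcp_rot: [3.141, -0.21, -0.061]
contact_force: [-1.0, 0.2, 4.4]
time: 4.38
tool_pos: [456.8, -148.2, 59.9]
tcp_rot: [3.141, -0.21, -0.061]
contact_force: [-2.2, -0.1, 6.8]
```

Force rose to about 7 N, past the spring's 4.5 N, so the key is on its stop. I hold, retract along the normal and shift along the row to enter.

```bash
python3 -m crank '[[0,0,0,0,0,0],[0,0,-0.01,0,0,0],[0,0,-0.015,0,0,0],[0,0,0,0,0,0]]'|sed -n '1,4p' && python3 -m crank '[[0,0.0365,0,0,0,0],[0,0.0365,0,0,0,0],[0,0.0365,0,0,0,0],[0,0.0365,0,0,0,0],[0,0,0,0,0,0]]'|sed -n '1,4p'; python3 rel.py '[447.8,-294.2,63.3]'
```

```text
time: 4.88
tool_pos: [451.7, -148.0, 84.9]
tcp_rot: [3.141, -0.211, -0.061]
contact_force: [0.2, -0.4, 0.2]
time: 5.5
tool_pos: [442.4, -295.7, 83.5]
tcp_rot: [3.141, -0.21, -0.064]
contact_force: [-0.2, 0.1, -0.4]
pos [ 442.4 -295.7   83.5] rot [ 3.141 -0.21  -0.064] to target in tool axes [ 1.  -1.9 20.9] F [-0.2  0.1 -0.4]
```

```bash
python3 -m crank '[[0.001,-0.002,0.009,0,0,0],[0,0,0.009,0,0,0],[0,0,0,0,0,0]]'|sed -n '1,4p' && python3 -m crank '[[0,0,0.002,0,0,0],[0,0,0,0,0,0]]'|sed -n '1,4p' && python3 -m crank '[[0,0,0.002,0,0,0],[0,0,0,0,0,0]]'|sed -n '1,4p'; python3 -m crank '[[0,0,0.0015,0,0,0],[0,0,0,0,0,0]]'|sed -n '1,4p'
```

```text
time: 5.88
tool_pos: [447.2, -290.4, 65.5]
tcp_rot: [-3.14, -0.208, -0.06]
contact_force: [-0.0, 0.4, -0.3]
time: 6.12
tool_pos: [448.0, -291.7, 64.8]
tcp_rot: [3.141, -0.21, -0.061]
contact_force: [1.2, 0.1, -0.1]
time: 6.38
tool_pos: [448.5, -292.0, 63.0]
tcp_rot: [3.141, -0.211, -0.061]
contact_force: [-0.1, 0.8, 2.7]
time: 6.62
tool_pos: [448.8, -292.0, 61.5]
tcp_rot: [3.141, -0.21, -0.061]
contact_force: [0.3, 1.0, 3.3]
```

```bash
python3 -m crank '[[0,0,0.001,0,0,0],[0,0,0,0,0,0]]'|sed -n '1,4p'; python3 -m crank '[[0,0,0.001,0,0,0],[0,0,0,0,0,0],[0,0,0,0,0,0]]'|sed -n '1,4p'
```

```text
time: 6.88
tool_pos: [449.0, -292.0, 60.4]
tcp_rot: [3.141, -0.21, -0.061]
contact_force: [0.7, 2.1, 4.4]
time: 7.25
tool_pos: [449.1, -292.0, 60.0]
tcp_rot: [3.141, -0.211, -0.061]
contact_force: [-1.8, 2.5, 9.8]
```

Enter is on its stop at about 10 N. I retract high and straighten the tool.

```bash
python3 -m crank '[[0,0,-0.01,0,0,0],[0,0,-0.04,0,0,0],[0,0,-0.05,0,0,0],[0,0,-0.05,0,0,0],[0,0,-0.05,0,0,0]]'|sed -n '1,4p'; python3 -m crank '[[0,0,0,0,-0.105,0.032],[0,0,0,0,-0.105,0.032],[0,0,0,0,0,0]]'|sed -n '1,4p'; python3 rel.py '[440,190,240]'
```

```text
time: 7.88
tool_pos: [406.4, -289.1, 256.3]
tcp_rot: [-3.142, -0.209, -0.062]
contact_force: [0.7, -1.5, 0.1]
time: 8.25
tool_pos: [408.0, -289.3, 254.4]
tcp_rot: [-3.135, 0.001, -0.123]
contact_force: [0.6, 0.6, -0.5]
pos [ 408.  -289.3  254.4] rot [-3.135e+00  1.000e-03 -1.230e-01] to target in tool axes [ -27.1 -479.5   17.7] F [ 0.6  0.6 -0.5]
```

```bash
python3 -m crank '[[-0.003,-0.048,0.0,0,0,0],[-0.003,-0.048,0.0,0,0,0],[-0.003,-0.048,0.0,0,0,0],[-0.003,-0.048,0.0,0,0,0],[-0.003,-0.048,0.0,0,0,0]]'|sed -n '1,4p'; python3 -m crank '[[-0.003,-0.048,0.0,0,0,0],[-0.003,-0.048,0.0,0,0,0],[-0.003,-0.048,0.0,0,0,0],[-0.003,-0.048,0.0,0,0,0],[-0.003,-0.048,0.0,0,0,0]]'|sed -n '1,4p';python3 -m crank '[[0,0,0,0,0,0],[0,0,0,0,0,0]]'|sed -n '1,4p'
python3 - <<'E'
from h import *
import pickle
im,k=cam('wrist');cv2.imwrite('pics/w2.png',im);pickle.dump(k,open('w2.pkl','wb'))
for p in((509,195,162),(516.5,261,162)): print(np.round(proj(k,p),1))
g=cv2.cvtColor(im,cv2.COLOR_BGR2GRAY)
n,_,st,ce=cv2.connectedComponentsWithStats((g[:228]<62).astype(np.uint8))
for i in range(1,n):
    if 150<st[i,4]<8000: print(ce[i].round(1),st[i],onz(k,*ce[i],162).round(1))
E
```

```text
time: 8.88
tool_pos: [421.6, -47.9, 256.2]
tcp_rot: [-3.134, -0.001, -0.125]
contact_force: [0.3, 0.0, -0.3]
time: 9.5
tool_pos: [436.7, 191.8, 257.9]
tcp_rot: [-3.134, -0.0, -0.124]
contact_force: [0.3, 0.3, -0.7]
time: 9.75
tool_pos: [436.8, 190.0, 257.8]
tcp_rot: [-3.135, 0.001, -0.124]
contact_force: [-0.3, -0.6, -0.3]
[300.8 122.4]
[223.7 123.2]
[518.6  48.7] [ 495    0   70  151 2892] [544.1  13.9 162. ]
[554.7  22. ] [541   0  26  50 630] [559.8 -12.6 162. ]
[601.6  78.7] [577  63  63  31 555] [513.  -55.1 162. ]
[ 16.2 151.4] [   0   67   51  140 3221] [515.4 449.7 162. ]
[301.2 124.1] [286 106  33  35 824] [507.5 194.8 162. ]
[629.5 127.3] [617 118  23  18 334] [470.4 -84.5 162. ]
[594.3 129.1] [580 121  30  18 418] [472.5 -55.  162. ]
[556.4 131.7] [546 124  21  16 254] [474.3 -23.  162. ]
```

View pics/w2.png

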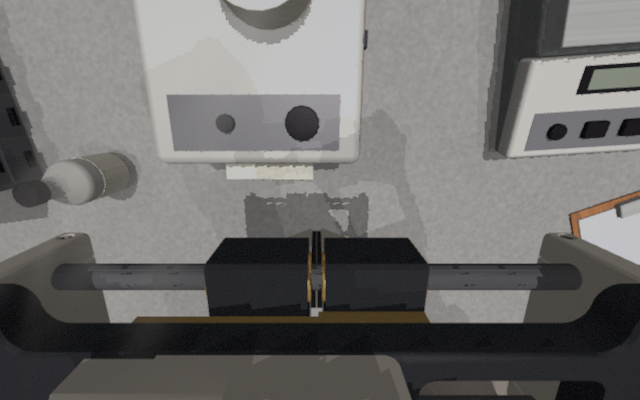

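The wrist view shows the large label button at (301,124) and the small pause button at (225,123). The roll behind is clear. Label is at about (508,195,162), so I move over it.

```bash
python3 rel.py '[508,195,162]'; python3 -m crank '[[0.035,0.002,0.02,0,0,0],[0.035,0.002,0.02,0,0,0],[0,0,0.02,0,0,0],[0,0,0.02,0,0,0],[0,0,0,0,0,0]]'|sed -n '1,4p';python3 rel.py '[508,195,162]'
```

```text
pos [437.  189.6 257.9] rot [-3.135e+00  1.000e-03 -1.250e-01] to target in tool axes [ 69.8 -13.6  95.9] F [ 0.2 -0.7 -0.1]
time: 10.42
tool_pos: [505.6, 176.8, 176.8]
tcp_rot: [-3.136, 0.003, -0.127]
contact_force: [0.2, 0.5, 0.6]
pos [505.6 176.8 176.8] rot [-3.136e+00  3.000e-03 -1.270e-01] to target in tool axes [  0.2 -18.2  14.9] F [0.2 0.5 0.6]
```

```bash
python3 -m crank '[[0,-0.009,0,0,0,0],[0,-0.009,0,0,0,0],[0,0,0,0,0,0],[0,0,0,0,0,0]]'|sed -n '1,4p';python3 rel.py '[508,195,162]'; python3 -m crank '[[0,0,0.007,0,0,0],[0,0,0.005,0,0,0],[0,0,0,0,0,0]]'|sed -n '1,4p';python3 rel.py '[508,195,162]'
```

```text
time: 10.92
tool_pos: [508.6, 196.6, 178.5]
tcp_rot: [-3.135, -0.0, -0.124]
contact_force: [-0.4, -1.2, 0.4]
pos [508.6 196.6 178.5] rot [-3.135 -0.    -0.124] to target in tool axes [-0.4  1.8 16.5] F [-0.4 -1.2  0.4]
time: 11.3
tool_pos: [508.2, 196.2, 165.5]
tcp_rot: [-3.135, 0.002, -0.125]
contact_force: [0.3, -0.3, 0.6]
pos [508.2 196.2 165.5] rot [-3.135e+00  2.000e-03 -1.250e-01] to target in tool axes [-0.1  1.3  3.5] F [ 0.3 -0.3  0.6]
```

```bash
python3 -m crank '[[0,0,0.002,0,0,0],[0,0,0,0,0,0]]'|sed -n '1,4p' && python3 -m crank '[[0,0,0.002,0,0,0],[0,0,0,0,0,0]]'|sed -n '1,4p' && python3 -m crank '[[0,0,0.0015,0,0,0],[0,0,0,0,0,0]]'|sed -n '1,4p'
```

```text
time: 11.55
tool_pos: [508.6, 196.4, 164.1]
tcp_rot: [-3.135, 0.0, -0.125]
contact_force: [0.0, -0.2, -0.1]
time: 11.8
tool_pos: [508.8, 196.5, 162.3]
tcp_rot: [-3.135, -0.0, -0.125]
contact_force: [0.8, -0.3, 1.2]
time: 12.05
tool_pos: [508.8, 196.5, 160.9]
tcp_rot: [-3.135, -0.0, -0.125]
contact_force: [0.2, -0.5, 2.6]
```

```bash
python3 -m crank '[[0,0,0.0015,0,0,0],[0,0,0,0,0,0]]'|sed -n '1,4p' && python3 -m crank '[[0,0,0.001,0,0,0],[0,0,0,0,0,0]]'|sed -n '1,4p'
```

```text
time: 12.3
tool_pos: [508.8, 196.5, 159.4]
tcp_rot: [-3.135, -0.0, -0.125]
contact_force: [-0.1, -0.3, 4.4]
time: 12.55
tool_pos: [508.8, 196.5, 158.3]
tcp_rot: [-3.135, -0.0, -0.125]
contact_force: [0.3, 0.1, 4.3]
```

```bash
python3 -m crank '[[0,0,0.001,0,0,0],[0,0,0,0,0,0],[0,0,0,0,0,0]]'|sed -n '1,4p'
```

```text
time: 12.92
tool_pos: [508.8, 196.5, 158.2]
tcp_rot: [-3.135, -0.001, -0.125]
contact_force: [-2.9, -1.9, 8.8]
```

The button is on its stop at about 9 N. I retract up and back, then check.

```bash
python3 -m crank '[[0,0,-0.01,0,0,0],[0,0,-0.03,0,0,0],[0,0,-0.04,0,0,0],[-0.03,0,0,0,0,0],[-0.04,0,0,0,0,0]]'|sed -n '1,4p'; python3 -m crank '[[0,0,0,0,0,0],[0,0,0,0,0,0],[0,0,0,0,0,0],[0,0,0,0,0,0]]'|sed -n '1,4p'
python3 - <<'E'
from h import *
a,_=cam('scene');cv2.imwrite('pics/sc2.png',a);b,_=cam('side');
s=cv2.imread('pics/scene0.png');d=cv2.absdiff(a,s).max(2)
print('diff in scale/pan area',(d[140:250,205:320]>40).sum(),'bottle',(d[215:250,450:475]>40).sum(),'driver',(d[135:175,215:240]>40).sum())
E
```

```text
time: 13.55
tool_pos: [438.5, 204.6, 237.1]
tcp_rot: [-3.135, 0.001, -0.126]
contact_force: [0.3, 1.0, 0.4]
time: 14.05
tool_pos: [439.6, 204.5, 236.9]
tcp_rot: [-3.135, 0.001, -0.125]
contact_force: [1.3, -0.2, -0.1]
diff in scale/pan area 0 bottle 0 driver 0
```

View pics/sc2.png

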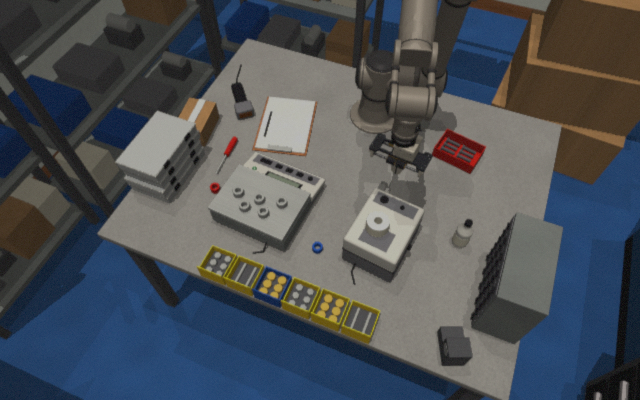

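The scene is unchanged: scale and sleeves around (265,200), roll (378,222), bottle (462,235), with the arm clear at (400,150). I hand in the job.

```bash
python3 -c "
from plant import bot
print(bot.close_job())"
```

```text
the job is handed in; nothing more can be done
None
```

I pressed the count key, the enter key and the label button in that order, each to its stop (highest force read about 10 N) and released before the next, then backed the arm clear, saw nothing displaced in the last picture, and handed in the job (no verdict was returned).

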